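# Move the hollow punches to the other rack in reverse order

### The arm

A 6-joint arm with a two-finger parallel gripper is mounted at the origin on a cart in front of the work surface, level with it; the furniture and walls round the work are solid. World frame = base frame: x ahead of the robot, y to its left, z up, the work surface at z = 0. Lengths are in m, angles in rad, forces in N, time in s.
With the tool pointing down it reaches from about 0.425 to 0.95 m from the base axis. Payload 3.5 kg.
Tool frame: the origin (TCP) lies at the centre of the arm's flange, where the gripper is bolted on; the fingertips stand 173 mm ahead of it and the grasp point (between the pads) lies 155 mm ahead of it; y points along the fingers, z is the direction in which the jaws open and shut, and the axes are right-handed (so a half turn about y gives the same grasp; the last joint's range is limited). The gripper opens to 85 mm and grips with 20 to 120 N. Pads are 22 mm wide; open, the fingers measure 114 mm over their backs; the gripper's body (76 mm by 85 mm) begins 54 mm behind the grasp point. The pads swing forward as they close: fully open they stand 13 mm farther back than shut.
Start: joints at [1.069, 0.286, 1.577, -0, 1.279, -0.15], TCP at [0.233, 0.634, 0.405] pointing down, gripper open.
Joint ranges: [-2.77, 2.77], [-0.9, 2.22], [0.21, 2.48], [-1.53, 4.67], [0.24, 2.81], [-2.84, 2.84]. Speed limits (rad/s): [2.79, 2.79, 3.14, 3.14, 3.14, 3.14].

### API

Orientations are given as a 3x3 rotation matrix whose columns are the frame's x, y, z axes.
In Python, from plant import get_state, get_image, sign_off, cut_out, landmark_of gives the robot as it stands.
- The arm moves only by the tool apply_moves, never from a script. Its argument "increments" is a list of rows, each a list of 7 numbers: the shift along the tool's x, y, z in mm, then the turn, a rotation vector about the tool's x, y, z in rad, then the closure, from -1 (fully open) to 1 (shut), so that 0 is half open. A call has 1 to 8 rows; each row shifts and turns the commanded pose from where the row before left it, along the tool's axes as they then stand; what a row does not reach is not made up. A row lasts 1/12 s, in which the tool goes at most 41.7 mm and 7.16 degrees, less where a joint would pass 70% of its speed; a pose out of reach is approached as far as the arm can. A call with a gripper value outside its range is refused whole. The fingers move at their own pace and stop on an object; "squeeze" is the grip in N (left out, the last holds). Time passes only in rows, so rows that do not move let the fingers close. It gives the time, the measured TCP pose, the force and the opening at its end, in the units of the state.
- get_state(): the state, without advancing time (a new reading comes with each control period).
- get_image(name): name is "scene" or "side" or "wrist"; returns a dict with "image" (420x560x3 uint8, red, green, blue), "camera_matrix" (3x3 intrinsics, pixels), "dist" ([k1, k2, p1, p2, k3] as OpenCV has them; the pictures are not rectified), "extrinsics" (4x4, takes a point from world to camera coordinates); the wrist camera has in their place "T_tool_cam" (4x4, takes a point from camera to tool coordinates, whose origin is the TCP and whose axes are the tool frame's). Camera axes: x right, y up, looking along -z (the intrinsics and any distortion apply to the point x, -y, -z); pixel columns grow to the right and rows downward; lengths in m; the calibration is good to about 2 mm. A picture is of the moment at which its call begins: read the wrist's pose just before it. There is no depth.
- sign_off(): hands the job in, once; it reports no verdict.
Trained networks look in the newest picture that a camera, given by its name, has taken for a name from the list of things; names that differ only in an ending like _2 or _b are one class to them, and where a whole thing is asked for, a point or a joint stands for the part that bears it (a point fixed in the world has none). Each returns a list of dicts, best first, with "confidence" (0 to 1); they miss things now and then, are a little off and sometimes report something else, mostly with a low value. They report only what shows in the picture. A call takes as long as a camera call. They do not tell look-alikes from the thing itself.
- cut_out(camera, query): "region" (420x560 bool, what is visible of it) and "uv" ([column, row] in pixels, amid what is visible of it).
- landmark_of(camera, query): "uv" ([column, row] in pixels: a listed point, or the origin of a listed thing).
The state is a dict: "time_s": time; "q": joint angles; "joint_vel": joint speeds; "effort": joint torques, N m; "ee_pos": TCP position; "ee_rot": TCP orientation; "force": force on the tool from outside, world axes, zero at the start; "wrist_torque": the same for the moment, N m; "grip_width": finger opening in m.
Only numpy, scipy, OpenCV 4.12 (cv2) and the standard library are available. Lean on these libraries where they do the work, as an engineer would, in place of code of your own. Each camera call takes 0.05 s, during which the arm holds its last target. There are 200 camera calls.

### The job

The four steel hollow punches stand in the full rack in the order they were used. Set them out in the cups of the empty rack in the reverse order for the next pass: the punch that stood nearest the brass knob of the full rack goes into the cup farthest from the brass knob of the empty rack, and so on, until the one that stood farthest from the knob is nearest the knob. Leave every punch standing upright on the floor of its cup, foot down.

Things in the scene. Friction and masses are not known exactly. Their poses are not given: they have to be found in the camera images.
- punch_a: The thinnest of four plain steel hollow punches, upright, 80 mm tall. From below: cylindrical foot 22 mm in diameter and 28 mm high, taper up to 38 mm, cylindrical shank 14 mm in diameter from 38 to 70 mm (grip it at about 55 mm), dark mushroom head 18 mm in diameter on top. Loose, 70 g give or take a third. Origin: centre of the underside; z up along the punch.
- punch_b: The second thinnest of four plain steel hollow punches, upright, 82 mm tall. From below: cylindrical foot 25 mm in diameter and 28 mm high, taper up to 38 mm, cylindrical shank 17 mm in diameter from 38 to 72 mm (grip it at about 55 mm), dark mushroom head 23 mm in diameter on top. Loose, 100 g give or take a third. Origin: centre of the underside; z up along the punch.
- punch_c: The second thickest of four plain steel hollow punches, upright, 84 mm tall. From below: cylindrical foot 28 mm in diameter and 28 mm high, taper up to 38 mm, cylindrical shank 20 mm in diameter from 38 to 74 mm (grip it at about 55 mm), dark mushroom head 28 mm in diameter on top. Loose, 130 g give or take a third. Origin: centre of the underside; z up along the punch.
- punch_d: The thickest of four plain steel hollow punches, upright, 86 mm tall. From below: cylindrical foot 31 mm in diameter and 28 mm high, taper up to 38 mm, cylindrical shank 23 mm in diameter from 38 to 76 mm (grip it at about 55 mm), dark mushroom head 33 mm in diameter on top. Loose, 160 g give or take a third. Origin: centre of the underside; z up along the punch.
- cup_a: One of the four identical aluminium cups of the old rack, the one in which punch_a stands at the start. Fixed; it marks that place of the row. Outside 54 mm, inside 47 mm in diameter, 22 mm high with a 4 mm floor; open at the top. Origin: centre of its underside, 12 mm above the table; z up.
- cup_b: One of the four identical aluminium cups of the old rack, the one in which punch_b stands at the start. Fixed; it marks that place of the row. Outside 54 mm, inside 47 mm in diameter, 22 mm high with a 4 mm floor; open at the top. Origin: centre of its underside, 12 mm above the table; z up.
- cup_c: One of the four identical aluminium cups of the old rack, the one in which punch_c stands at the start. Fixed; it marks that place of the row. Outside 54 mm, inside 47 mm in diameter, 22 mm high with a 4 mm floor; open at the top. Origin: centre of its underside, 12 mm above the table; z up.
- cup_d: One of the four identical aluminium cups of the old rack, the one in which punch_d stands at the start. Fixed; it marks that place of the row. Outside 54 mm, inside 47 mm in diameter, 22 mm high with a 4 mm floor; open at the top. Origin: centre of its underside, 12 mm above the table; z up.
- old_rack: The full rack, which the punches leave: fixed wooden board 266 x 76 x 12 mm, four cups in a row, brass knob (22 mm wide) on one end. Origin: on the table under the middle of the row; x runs along the row, away from the knob, z up. Cup centres at x = -84, -28, 28, 84 mm, knob at -127 mm; cup floors 16 mm, rims 34 mm above the table. Its cups are cup_a to cup_d, in any order.
- new_rack: The empty rack, same make: fixed wooden board 266 x 76 x 12 mm, four cups in a row, brass knob (22 mm wide) on one end. Origin: on the table under the middle of the row; x runs along the row, away from the knob, z up. Cup centres at x = -84, -28, 28, 84 mm, knob at -127 mm; cup floors 16 mm, rims 34 mm above the table. Its cups (inside 47 mm wide) are part of it.
Mind the look-alikes: they are no part of the job. What is shaped like the punch_c but brown, red or turquoise is not meant.

How it is judged:
By the outcome, as a careful person would: the job done as asked, in the order asked, and still so for the second after the job is handed in, with the robot touching nothing.
It also fails if it takes over 112 s, if anything falls off the work surface, if the arm or the gripper's body presses on something with over 40 N, if the wrist force passes 120 N, or if a joint passes its speed limit or range.

## Working session

There is one attempt and no reset: what is moved stays moved. The work goes in short steps, Python scripts to look and compute and a tool call to move; the robot and the scene stay as the last step left them, time stands still between calls to the robot, and variables do not carry over. Pictures are saved under pics/ and viewed, about 12 in all and at most 16, crops included, and the job is handed in when it is done.

Besides the shell and the picture viewer there is one more tool, called after "Call:" in YAML: its name, and indented under it one key for each argument. apply_moves: Moves the arm, as the interface text tells. Its arguments: {"type":"object","properties":{"increments":{"type":"array","items":{"type":"array","items":{"type":"number"}}},"squeeze":{"type":"number"}},"required":["increments"]}

```bash
mkdir -p pics; ls; python3 - <<'E'
from plant import *
import cv2
s=get_state();print(s)
for n in ["scene","side"]:
    d=get_image(n);cv2.imwrite(f"pics/{n}0.png",d["image"][:,:,::-1])
    print(n,d["camera_matrix"],d["dist"],d["extrinsics"])
    for q in ["punch_a","old_rack","new_rack","cup_a"]:
        for r in landmark_of(n,q): print(n,q,[round(float(x)) for x in r["uv"]],round(r["confidence"],2))
E
```

```text
pics
{'time_s': 0.0, 'q': array([ 1.06897850e+00,  2.87193152e-01,  1.57817488e+00, -1.88951243e-05,
        1.27861405e+00, -1.50015212e-01]), 'joint_vel': array([ 1.33296053e-03,  5.37020425e-04,  7.18262282e-05, -3.23973784e-04,
        6.77957008e-04, -1.80570279e-03]), 'effort': array([-9.22017534e-04, -4.05959594e+01, -2.92638320e+01, -1.52463504e-04,
        5.67119743e-03, -1.97852563e-05]), 'ee_pos': array([0.23246004, 0.63344259, 0.40332951]), 'ee_rot': array([[ 9.38754766e-01, -1.13350287e-03,  3.44584105e-01],
       [-3.44585802e-01, -2.10354470e-03,  9.38752470e-01],
       [-3.39230550e-04, -9.99997145e-01, -2.36530160e-03]]), 'force': array([-0.10149596,  0.21504618,  0.11155696]), 'wrist_torque': array([0.01858945, 0.02277568, 0.00210094]), 'grip_width': 0.08567326941227117}
scene [[423.54107342   0.         276.97481196]
 [  0.         423.54107342 210.08164755]
 [  0.           0.           1.        ]] [-0.12275298  0.          0.          0.          0.        ] [[ 0.61573792 -0.78783254 -0.01366408 -0.11936506]
 [ 0.4176137   0.31158639  0.85352956 -0.29118802]

[... 433 characters left out ...]
.74223866]
 [  0.         525.12138159 213.1591334 ]
 [  0.           0.           1.        ]] [0.03320389 0.         0.         0.         0.        ] [[-0.9659517  -0.25821896 -0.01613325  0.46401517]
 [ 0.09934035 -0.42774729  0.89842293 -0.00637264]
 [-0.23889079  0.86623047  0.43883478 -1.21619462]
 [ 0.          0.          0.          1.        ]]
side punch_a [270, 256] 0.91
side punch_a [330, 277] 0.9
side punch_a [244, 251] 0.75
side punch_a [190, 258] 0.73
side punch_a [381, 267] 0.64
side punch_a [216, 260] 0.54
side punch_a [334, 254] 0.53
side old_rack [230, 259] 0.89
side new_rack [251, 207] 0.59
side cup_a [218, 256] 0.97
side cup_a [272, 256] 0.82
side cup_a [189, 259] 0.64
```

View pics/scene0.png

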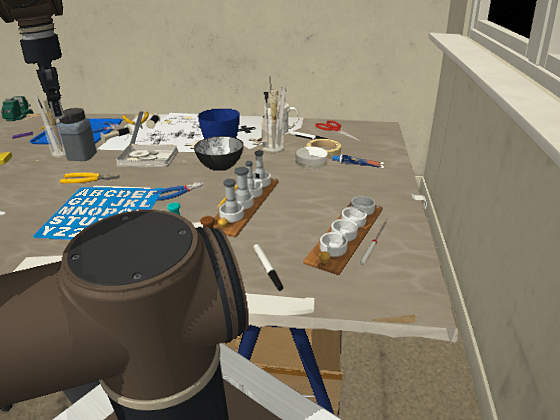

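View pics/side0.png

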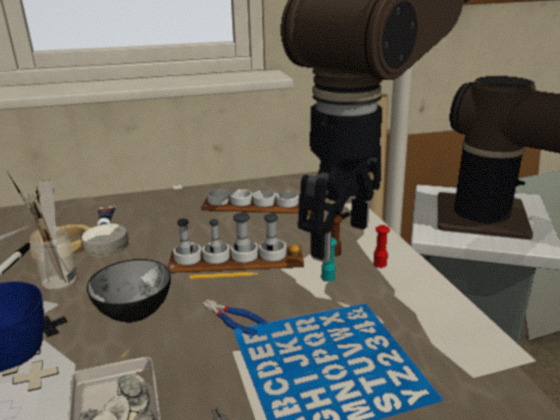

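The side view has the full rack's punches at about (183,240), (214,238), (242,235) and (270,235), with its brass knob at (295,250). The turquoise (329,262), red (381,247) and brown (~335,235) look-alikes stand off the rack. The scene view has the empty rack with its knob at (325,258).

```bash
cat > h.py <<'E'
from plant import *
import numpy as np, cv2
def cam(d,s=None):
    if "extrinsics" in d: return np.linalg.inv(d["extrinsics"])
    T=np.eye(4);T[:3,:3]=s["ee_rot"];T[:3,3]=s["ee_pos"];return T@d["T_tool_cam"]
def toplane(d,T,uv,z):
    p=cv2.undistortPoints(np.array(uv,float).reshape(-1,1,2),d["camera_matrix"],np.array(d["dist"]))[:,0]
    r=np.c_[p[:,0],-p[:,1],-np.ones(len(p))]@T[:3,:3].T
    o=T[:3,3];return o+r*((z-o[2])/r[:,2])[:,None]
def proj(d,T,P):
    P=(np.array(P,float).reshape(-1,3)-T[:3,3])@T[:3,:3]
    return cv2.projectPoints(P*[1,-1,-1],np.zeros(3),np.zeros(3),d["camera_matrix"],np.array(d["dist"]))[0][:,0]
E
python3 - <<'E'
from h import *
np.set_printoptions(precision=3,suppress=True)
for n in ["side","scene"]:
    d=get_image(n);T=cam(d)
    for q,z in [("punch_a",.016),("cup_a",.012),("old_rack",0),("new_rack",0)]:
        for r in landmark_of(n,q): print(n,q,np.round(r["uv"],1),toplane(d,T,r["uv"],z)[0],round(r["confidence"],2))
    K={"side":[[295,250],[187,257],[216,255],[244,251],[271,249]],"scene":[[325,257],[334,240],[343,226],[354,214],[363,202],[222,228]]}[n]
    print(toplane(d,T,K,.03))
E
```

```text
side punch_a [274.2 255.1] [0.409 0.308 0.016] 0.85
side punch_a [244.1 252.9] [0.47  0.314 0.016] 0.74
side punch_a [333.9 255.3] [0.294 0.281 0.016] 0.64
side punch_a [191.1 256.5] [0.568 0.351 0.016] 0.59
side punch_a [379.  265.1] [0.205 0.297 0.016] 0.57
side punch_a [329.2 278.2] [0.289 0.364 0.016] 0.54
side punch_a [215.8 257.9] [0.518 0.345 0.016] 0.52
side punch_a [215.7 255.4] [0.522 0.336 0.016] 0.44
side punch_a [272.6 254.2] [0.413 0.305 0.016] 0.32
side cup_a [187.9 258.7] [0.574 0.354 0.012] 0.96
side cup_a [243.5 254.2] [0.472 0.312 0.012] 0.85
side cup_a [270.3 255.4] [0.418 0.304 0.012] 0.67
side cup_a [217.  256.8] [0.52  0.334 0.012] 0.57
side old_rack [226.3 257.9] [0.508 0.315 0.   ] 0.55
side new_rack [252.7 207.5] [0.528 0.076 0.   ] 0.73
side new_rack [215.1 255.7] [0.534 0.312 0.   ] 0.34
[[0.368 0.302 0.03 ]
 [0.564 0.376 0.03 ]
 [0.512 0.356 0.03 ]
 [0.464 0.329 0.03 ]
 [0.415 0.309 0.03 ]]
scene punch_a [232.4 213.4] [0.42  0.303 0.016] 0.76
scene punch_a [243.  200.4] [0.478 0.323 0.016] 0.76
scene punch_a [249.4 192.2] [0.517 0.337 0.016] 0.72
scene punch_a [256.9 183. ] [0.564 0.354 0.016] 0.55
scene cup_a [230.1 217.7] [0.409 0.3   0.012] 0.72
scene cup_a [247.4 188.5] [0.534 0.359 0.012] 0.67
scene cup_a [256.2 185.8] [0.558 0.35  0.012] 0.58
scene cup_a [243.6 205. ] [0.468 0.312 0.012] 0.53
scene old_rack [248.8 205.6] [0.488 0.315 0.   ] 0.7
scene old_rack [251.6 193. ] [0.538 0.35  0.   ] 0.45
scene old_rack [259.2 181.3] [0.598 0.375 0.   ] 0.28
scene new_rack [349.7 234.1] [0.527 0.064 0.   ] 0.66
[[0.395 0.044 0.03 ]
 [0.451 0.059 0.03 ]
 [0.505 0.07  0.03 ]
 [0.56  0.075 0.03 ]
 [0.617 0.084 0.03 ]
 [0.35  0.265 0.03 ]]
```

Call:
apply_moves:
  increments:
    - [33, 0, -20, 0, 0, 0, -1]
    - [33, 0, -20, 0, 0, 0, -1]
    - [33, 0, -20, 0, 0, 0, -1]
    - [33, 0, -20, 0, 0, 0, -1]
    - [33, 0, -20, 0, 0, 0, -1]
    - [33, 0, -20, 0, 0, 0, -1]
    - [33, 0, -20, 0, 0, 0, -1]
    - [33, 0, -20, 0, 0, 0, -1]

```text
time_s: 1.67
ee_pos: [0.426, 0.3909, 0.405]
ee_rot: [[0.939, 0.0, 0.344], [-0.344, 0.0, 0.939], [0.0, -1.0, 0.0]]
force: [0.6, 0.5, -0.5]
grip_width: 0.0858
```

Call:
apply_moves:
  increments:
    - [33, 0, -20, 0, 0, 0, -1]
    - [0, 0, 0, 0, -0.12, 0, -1]
    - [0, 0, 0, 0, -0.12, 0, -1]
    - [0, 0, 0, 0, -0.12, 0, -1]
    - [0, 0, 0, 0, -0.12, 0, -1]
    - [0, 0, 0, 0, -0.12, 0, -1]
    - [0, 0, 0, 0, -0.1, 0, -1]
    - [0, 0, 0, 0, 0, 0, -1]

```text
time_s: 2.33
ee_pos: [0.4494, 0.3623, 0.4048]
ee_rot: [[0.939, 0.0, -0.343], [0.343, 0.0, 0.939], [0.0, -1.0, -0.0]]
force: [0.5, -0.8, 0.3]
grip_width: 0.0856
```

```bash
python3 - <<'E'
from h import *
np.set_printoptions(precision=3,suppress=True)
s=get_state();d=get_image("wrist");T=cam(d,s)
cv2.imwrite("pics/w1.png",d["image"][:,:,::-1]);print(s["ee_pos"],s["ee_rot"],s["q"],d["T_tool_cam"],d["camera_matrix"],d["dist"])
for q,z in [("punch_a",.016),("cup_a",.012),("old_rack",0),("new_rack",0)]:
    for r in landmark_of("wrist",q): print(q,np.round(r["uv"],1),toplane(d,T,r["uv"],z)[0],round(r["confidence"],2))
E
```

```text
[0.449 0.362 0.405] [[ 0.939  0.    -0.343]
 [ 0.343  0.     0.939]
 [ 0.    -1.    -0.   ]] [ 0.503  0.072  1.822 -0.     1.247 -1.418] [[ 0.001 -0.953 -0.304 -0.077]
 [-0.     0.304 -0.953  0.031]
 [ 1.     0.001  0.    -0.   ]
 [ 0.     0.     0.     1.   ]] [[305.108   0.    276.095]
 [  0.    305.108 216.421]
 [  0.      0.      1.   ]] [0.003 0.    0.    0.    0.   ]
punch_a [232.1 190.1] [0.471 0.314 0.016] 0.96
punch_a [226.1  14.4] [0.299 0.253 0.016] 0.94
punch_a [309.   48.2] [0.299 0.344 0.016] 0.94
punch_a [232.8 273.7] [0.577 0.348 0.016] 0.91
punch_a [239.6 145.4] [0.418 0.306 0.016] 0.88
punch_a [238.5 231.2] [0.518 0.337 0.016] 0.71
cup_a [235.1 138.5] [0.413 0.299 0.012] 0.76
cup_a [236.9 232.1] [0.522 0.336 0.012] 0.64
cup_a [237.  271.3] [0.574 0.353 0.012] 0.63
cup_a [236.2 187.2] [0.467 0.317 0.012] 0.57
old_rack [240.6 207.8] [0.494 0.33  0.   ] 0.73
new_rack [ 28.6 167.4] [0.533 0.071 0.   ] 0.87
```

View pics/w1.png

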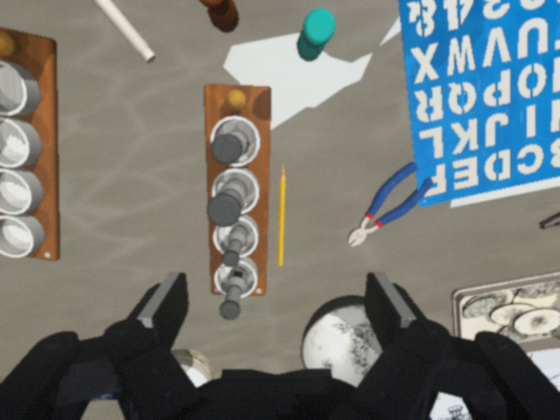

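From the knob, the full rack holds a thick punch at (228,148), the thickest at (225,208), a thin one at (232,257) and another at (230,308). The empty rack is at the left edge with its knob at (5,45). Only what stands in the rack's cups is meant. Look-alikes are brown (222,10), turquoise (316,30), and red out of view. Next I look at the empty rack from nearby.

Call:
apply_moves:
  increments:
    - [-7, 0, -31, 0, 0, 0, -1]
    - [-7, 0, -31, 0, 0, 0, -1]
    - [-7, 0, -31, 0, 0, 0, -1]
    - [-7, 0, -31, 0, 0, 0, -1]
    - [-7, 0, -31, 0, 0, 0, -1]
    - [-7, 0, -31, 0, 0, 0, -1]
    - [-7, 0, -31, 0, 0, 0, -1]
    - [0, 0, 0, 0, 0, 0, -1]

```text
time_s: 3.25
ee_pos: [0.4779, 0.1379, 0.4049]
ee_rot: [[0.942, 0.001, -0.336], [0.336, -0.002, 0.942], [0.0, -1.0, -0.002]]
force: [0.7, 0.3, -0.1]
grip_width: 0.085
```

```bash
python3 - <<'E'
from h import *
np.set_printoptions(precision=3,suppress=True)
s=get_state();d=get_image("wrist");T=cam(d,s)
im=d["image"];cv2.imwrite("pics/w2.png",im[:,:,::-1]);print(s["ee_pos"],s["ee_rot"][:,0])
for q,z in [("new_rack",0),("cup_a",.012)]:
    for r in landmark_of("wrist",q): print(q,np.round(r["uv"],1),toplane(d,T,r["uv"],z)[0],round(r["confidence"],2))
for r in cut_out("wrist","new_rack")[:1]:
    m=r["region"].astype(np.uint8);c=max(cv2.findContours(m,0,1)[0],key=cv2.contourArea)
    w=toplane(d,T,c[:,0],.012)[:,:2]
    print("rect",cv2.minAreaRect((w*1000).astype(np.float32)))
E
```

```text
[0.478 0.138 0.405] [0.942 0.336 0.   ]
cup_a [423.5 181.6] [0.414 0.301 0.012] 0.85
cup_a [416.8 224.2] [0.465 0.319 0.012] 0.74
cup_a [405.4 265.9] [0.521 0.332 0.012] 0.56
rect ((519.06787109375, 69.8255615234375), (267.05267333984375, 76.34161376953125), 8.816061019897461)
```

View pics/w2.png

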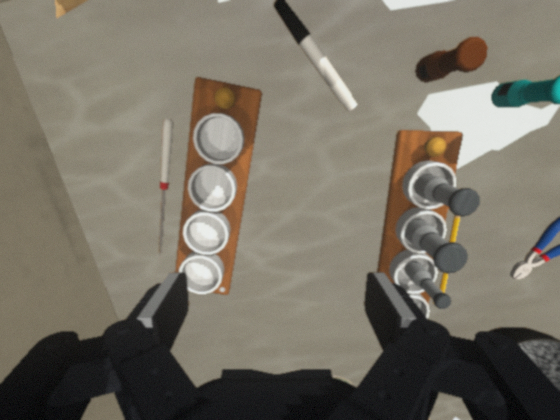

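The empty rack runs from its knob at (224,98) through rims at (219,138), (212,187), (206,232) and (202,273). I check the rectangle fit against those rims, and fit the full rack the same way using the cup rims.

```bash
python3 - <<'E'
from h import *
np.set_printoptions(precision=3,suppress=True)
s=get_state();d=get_image("wrist");T=cam(d,s)
P=toplane(d,T,[[219,138],[212,187],[206,232],[202,273]],.034)[:,:2]
print(P);v=P[3]-P[0];print("new centre",P.mean(0),np.degrees(np.arctan2(v[1],v[0])),np.linalg.norm(v))
P=toplane(d,T,[[429,184],[421,230],[413,271]],.034)[:,:2]
print(P);v=P[2]-P[0];print("old cup2",P.mean(0),np.degrees(np.arctan2(v[1],v[0])),np.linalg.norm(v))
r=cut_out("wrist","old_rack")
for r in r[:1]:
    c=max(cv2.findContours(r["region"].astype(np.uint8),0,1)[0],key=cv2.contourArea)
    print(cv2.minAreaRect((toplane(d,T,c[:,0],.012)[:,:2]*1000).astype(np.float32)))
# heads at known z
P=toplane(d,T,[[465,201]],.098);print("head1 (d~.1)",P)
print(toplane(d,T,[[451,257]],.1),toplane(d,T,[[443,300]],.096))
E
```

```text
[[0.444 0.064]
 [0.498 0.072]
 [0.553 0.081]
 [0.607 0.091]]
new centre [0.526 0.077] 9.312563541327018 0.16534850262781592
[[0.412 0.302]
 [0.464 0.32 ]
 [0.516 0.336]]
old cup2 [0.464 0.319] 18.260838432787498 0.10943707589491167
((444.4079284667969, 308.12445068359375), (181.59397888183594, 76.852294921875), 17.554534912109375)
head1 (d~.1) [[0.413 0.306 0.098]]
[[0.468 0.321 0.1  ]] [[0.515 0.341 0.096]]
```

Call:
apply_moves:
  increments:
    - [-1, 0, 36, 0, 0, 0, -1]
    - [-1, 0, 36, 0, 0, 0, -1]
    - [-1, 0, 36, 0, 0, 0, -1]
    - [-1, 0, 36, 0, 0, 0, -1]
    - [-1, 0, 36, 0, 0, 0, -1]
    - [0, 30, 0, 0, 0, 0, -1]
    - [0, 30, 0, 0, 0, 0, -1]
    - [0, 0, 0, 0, 0, 0, -1]

```text
time_s: 4.22
ee_pos: [0.4083, 0.31, 0.3385]
ee_rot: [[0.939, -0.011, -0.345], [0.345, -0.005, 0.939], [-0.012, -1.0, -0.001]]
force: [-0.8, -0.3, -1.8]
grip_width: 0.0854
```

```bash
python3 - <<'E'
from h import *
s=get_state();d=get_image("wrist")
cv2.imwrite("pics/w3.png",d["image"][:,:,::-1]);T=cam(d,s)
print(s["ee_pos"],proj(d,T,[[.413,.305,.1],[.412,.302,.016],[.468,.321,.1]]))
E
```

```text
[0.40830118 0.30998571 0.33851773] [[268.21842937 238.30516488]
 [267.88489965 205.76587409]
 [263.81589007 306.45061398]]
```

View pics/w3.png

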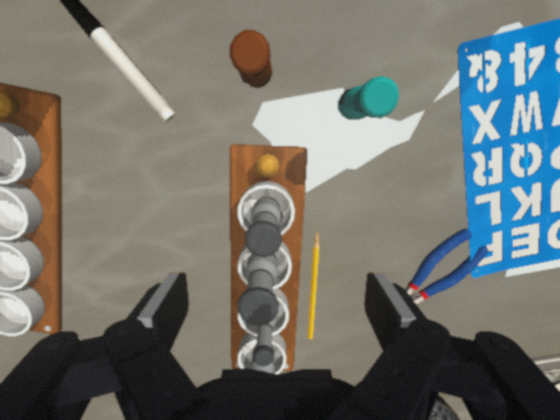

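The wrist view shows the rack's nearest-knob punch with its head at (263,239), against a prediction of (268,238). Brown (250,55) and turquoise (375,97) are well apart from it. Now I descend and grip.

Call:
apply_moves:
  increments:
    - [3, 20, -7, 0, 0, 0, -1]
    - [0, 30, 0, 0, 0, 0, -1]
    - [0, 30, 0, 0, 0, 0, -1]
    - [0, 25, 0, 0, 0, 0, -1]
    - [0, 11, 0, 0, 0, 0, -1]
    - [0, 0, 0, 0, 0, 0, -1]
    - [0, 0, 0, 0, 0, 0, 1]
    - [0, 0, 0, 0, 0, 0, 1]
  squeeze: 50

```text
time_s: 4.93
ee_pos: [0.4176, 0.3042, 0.2312]
ee_rot: [[0.94, 0.004, -0.341], [0.341, 0.002, 0.94], [0.004, -1.0, 0.0]]
force: [-0.3, -0.4, -0.0]
grip_width: 0.0641
```

Call:
apply_moves:
  increments:
    - [0, 0, 0, 0, 0, 0, 1]
    - [0, 0, 0, 0, 0, 0, 1]
    - [0, 0, 0, 0, 0, 0, 1]
    - [0, 0, 0, 0, 0, 0, 1]
    - [0, 0, 0, 0, 0, 0, 1]
    - [0, 0, 0, 0, 0, 0, 1]

```text
time_s: 5.43
ee_pos: [0.4172, 0.3039, 0.2302]
ee_rot: [[0.94, 0.003, -0.341], [0.341, 0.001, 0.94], [0.003, -1.0, 0.0]]
force: [-0.5, 0.4, 5.6]
grip_width: 0.024
```

Call:
apply_moves:
  increments:
    - [0, -15, 0, 0, 0, 0, 1]
    - [0, -25, 0, 0, 0, 0, 1]
    - [0, -30, 0, 0, 0, 0, 1]
    - [0, -30, 0, 0, 0, 0, 1]
    - [0, 0, 0, 0, 0, 0, 1]

```text
time_s: 5.85
ee_pos: [0.4179, 0.3044, 0.3351]
ee_rot: [[0.94, 0.01, -0.341], [0.341, 0.005, 0.94], [0.011, -1.0, 0.001]]
force: [1.3, 0.6, -0.3]
grip_width: 0.0242
```

Call:
apply_moves:
  increments:
    - [13, 0, -34, 0, 0, 0, 1]
    - [13, 0, -34, 0, 0, 0, 1]
    - [13, 0, -34, 0, 0, 0, 1]
    - [13, 0, -34, 0, 0, 0, 1]
    - [13, 0, -34, 0, 0, 0, 1]
    - [13, 0, -34, 0, 0, 0, 1]
    - [13, 0, -34, 0, 0, 0, 1]
    - [13, 0, -32, 0, 0, 0, 1]

```text
time_s: 6.52
ee_pos: [0.6069, 0.0835, 0.3271]
ee_rot: [[0.94, -0.002, -0.341], [0.341, 0.0, 0.94], [-0.002, -1.0, 0.001]]
force: [0.3, 0.1, -1.7]
grip_width: 0.0239
```

Call:
apply_moves:
  increments:
    - [0, 20, 0, 0, 0, 0, 1]
    - [0, 20, 0, 0, 0, 0, 1]
    - [0, 0, 0, 0, 0, 0, 1]
    - [0, 0, 0, 0, 0, 0, 1]

```text
time_s: 6.85
ee_pos: [0.6053, 0.0852, 0.286]
ee_rot: [[0.94, -0.006, -0.341], [0.341, 0.0, 0.94], [-0.005, -1.0, 0.002]]
force: [-0.4, -0.5, -0.7]
grip_width: 0.024
```

```bash
python3 - <<'E'
from h import *
s=get_state();d=get_image("wrist")
cv2.imwrite("pics/w4.png",d["image"][:,:,::-1]);T=cam(d,s)
print(s["ee_pos"],s["ee_rot"],s["grip_width"],proj(d,T,[[.440,.0595,.034],[.495,.068,.034],[.551,.077,.034],[.606,.0855,.034]]))
d=get_image("side");cv2.imwrite("pics/s4.png",d["image"][:,:,::-1])
E
```

```text
[0.605306   0.08519956 0.2859726 ] [[ 9.40036435e-01 -5.90273110e-03 -3.41022960e-01]
 [ 3.41030229e-01  2.41070275e-04  9.40052299e-01]
 [-5.46666544e-03 -9.99982550e-01  2.23962458e-03]] 0.024006496490394408 [[328.58680337 -29.23167562]
 [308.03154039  69.9348634 ]
 [290.76099066 155.60673499]
 [275.78587651 227.6943279 ]]
```

View pics/w4.png

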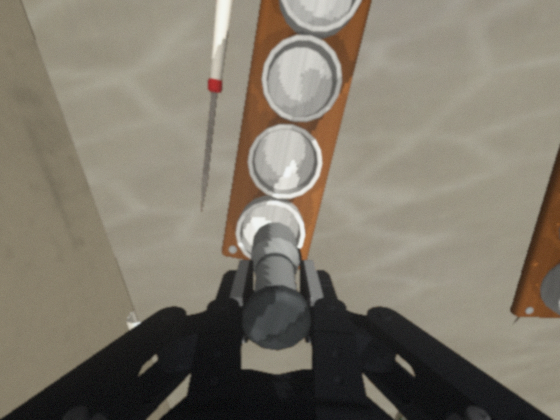

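The wrist view shows the held punch above the far cup (271,230), with the other rims at (285,161) and (302,78). The prediction was (276,228), (291,156), (308,70), so I refine from here.

```bash
python3 - <<'E'
from h import *
np.set_printoptions(precision=4,suppress=True)
s=get_state();d=get_image("wrist");T=cam(d,s)
P=toplane(d,T,[[302,78],[285,161],[271,230]],.034);print(P)
R=s["ee_rot"];p=s["ee_pos"]
for h in (-.059,-.031,.027): print(h,proj(d,T,p+R@np.array([0,.155-h,0])))
r=cut_out("wrist","punch_a")
im=d["image"][180:360,200:350,::-1];cv2.imwrite("pics/c4.png",cv2.resize(im,None,fx=4,fy=3.3))
E
```

```text
[[0.5031 0.0664 0.034 ]
 [0.5588 0.075  0.034 ]
 [0.6127 0.0834 0.034 ]]
-0.059 [[276.5341 244.5146]]
-0.031 [[276.609  264.1211]]
0.027 [[276.8741 333.5397]]
```

View pics/c4.png

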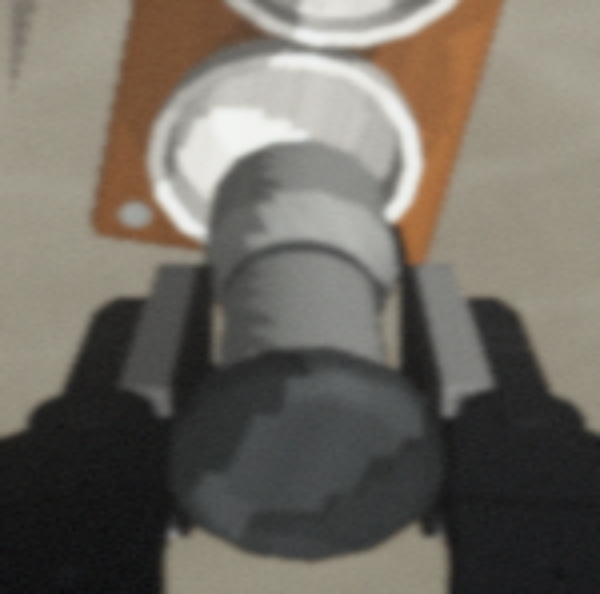

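```bash
cat >> h.py <<'E'
from scipy.optimize import least_squares
th=np.linspace(0,2*np.pi,72)
def circ(c,r): return np.c_[c[0]+r*np.cos(th),c[1]+r*np.sin(th),np.full(72,c[2])]
E
python3 - <<'E'
from h import *
np.set_printoptions(precision=4,suppress=True)
s=get_state();d=get_image("wrist");T=cam(d,s);p=s["ee_pos"];R=s["ee_rot"]
def box(c,r): q=proj(d,T,circ(c,r));return np.r_[q.min(0),q.max(0)]
for z in (.034,): 
    f=lambda c:(box([c[0],c[1],z],.027)-[237.5,193,306,0])[:3]
    a=least_squares(f,[.607,.086]);print("rim",a.x,a.fun)
for dx in (-8,-4,0):
    o=lambda h:p+R@np.array([dx/1e3,.155-h,0])
    print(dx,"head",box(o(.027),.0165),"rimhead",box(o(.020),.0165),"foot",box(o(-.059),.0155))
E
```

```text
rim [0.6111 0.0832] [-0.2865  0.0197  0.2863]
-8 head [232.3632 275.8394 321.4026 351.8302] rimhead [234.7977 266.7236 318.8741 339.3845] foot [252.2858 209.7358 300.7754 255.0808]
-4 head [232.8361 285.8113 320.9315 360.1948] rimhead [235.2203 276.2172 318.4542 347.4247] foot [252.4388 215.846  300.6278 260.6286]
0 head [233.2988 295.5647 320.4706 368.3922] rimhead [235.6344 285.5145 318.0428 355.3127] foot [252.59   221.8791 300.4821 266.1098]
```

The crop shows the held punch between the pads, plumb, with the foot's front edge about 1.5 mm behind the jaw centre. The far cup centre is about 6 mm ahead in x and 4 mm in −z. I correct for that, lower it and release.

Call:
apply_moves:
  increments:
    - [6, 0, -4, 0, 0, 0, 1]
    - [0, 15, 0, 0, 0, 0, 1]
    - [0, 15, 0, 0, 0, 0, 1]
    - [0, 10, 0, 0, 0, 0, 1]
    - [0, 8, 0, 0, 0, 0, 1]
    - [0, 5, 0, 0, 0, 0, 1]
    - [0, 0, 0, 0, 0, 0, 1]
    - [0, 0, 0, 0, 0, 0, 1]

```text
time_s: 7.77
ee_pos: [0.6135, 0.0836, 0.2359]
ee_rot: [[0.94, 0.0, -0.341], [0.341, -0.0, 0.94], [0.0, -1.0, -0.0]]
force: [0.3, 1.0, -2.1]
grip_width: 0.0241
```

Call:
apply_moves:
  increments:
    - [-2, 3, 0, 0, 0, 0, 1]
    - [0, 2, 0, 0, 0, 0, 1]
    - [0, 0, 0, 0, 0, 0, 1]
    - [0, 0, 0, 0, 0, 0, 1]

```text
time_s: 8.1
ee_pos: [0.6114, 0.0828, 0.2309]
ee_rot: [[0.94, 0.0, -0.341], [0.341, 0.0, 0.94], [0.0, -1.0, -0.0]]
force: [-0.4, -0.5, -1.5]
grip_width: 0.0237
```

Call:
apply_moves:
  increments:
    - [0, 0, 0, 0, 0, 0, 0.3]
    - [0, 0, 0, 0, 0, 0, 0]
    - [0, 0, 0, 0, 0, 0, -0.5]
    - [0, 0, 0, 0, 0, 0, -1]
    - [0, 0, 0, 0, 0, 0, -1]
    - [0, 0, 0, 0, 0, 0, -1]
    - [0, 0, 0, 0, 0, 0, -1]
    - [0, 0, 0, 0, 0, 0, -1]

```text
time_s: 8.77
ee_pos: [0.6114, 0.0829, 0.2307]
ee_rot: [[0.94, 0.0, -0.341], [0.341, -0.0, 0.94], [0.0, -1.0, -0.0]]
force: [-0.5, 0.6, -0.3]
grip_width: 0.0852
```

Call:
apply_moves:
  increments:
    - [0, -20, 0, 0, 0, 0, -1]
    - [0, -30, 0, 0, 0, 0, -1]
    - [0, -30, 0, 0, 0, 0, -1]
    - [0, -30, 0, 0, 0, 0, -1]
    - [0, 0, 0, 0, 0, 0, -1]

```text
time_s: 9.18
ee_pos: [0.6133, 0.0829, 0.3489]
ee_rot: [[0.94, 0.013, -0.341], [0.341, -0.0, 0.94], [0.012, -1.0, -0.005]]
force: [0.8, -0.1, 0.6]
grip_width: 0.085
```

```bash
python3 - <<'E'
from h import *
s=get_state();d=get_image("wrist")
print(s["ee_pos"],s["grip_width"])
e=get_image("side")
a=d["image"][:,:,::-1];b=e["image"][150:300,150:350,::-1]
b=cv2.resize(b,None,fx=2.8,fy=2.8)[:420]
cv2.imwrite("pics/p5.png",cv2.resize(np.hstack([a,b]),(800,300)))
E
```

```text
[0.61328386 0.082928   0.34888713] 0.08504482966229181
```

View pics/p5.png

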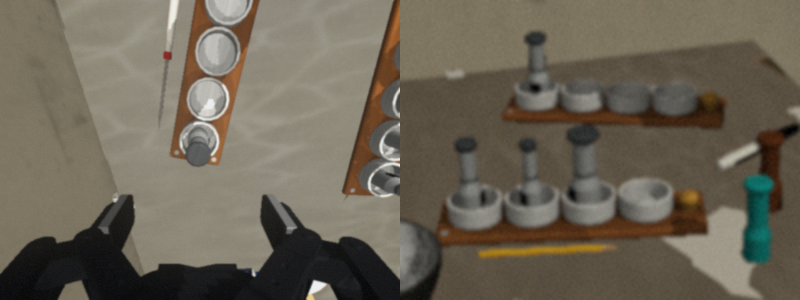

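The left view shows the first punch standing in the far cup of the new rack at (198,145). The side crop on the right agrees: upright, and the three others still in place. Next is punch 2.

Call:
apply_moves:
  increments:
    - [-7, 0, 34, 0, 0, 0, -1]
    - [-7, 0, 34, 0, 0, 0, -1]
    - [-7, 0, 34, 0, 0, 0, -1]
    - [-7, 0, 34, 0, 0, 0, -1]
    - [-7, 0, 34, 0, 0, 0, -1]
    - [-7, 0, 34, 0, 0, 0, -1]
    - [-7, 0, 34, 0, 0, 0, -1]
    - [-6, 0, 34, 0, 0, 0, -1]

```text
time_s: 9.95
ee_pos: [0.4652, 0.3207, 0.3384]
ee_rot: [[0.94, -0.004, -0.341], [0.341, -0.002, 0.94], [-0.004, -1.0, -0.0]]
force: [1.1, -0.8, -0.0]
grip_width: 0.0853
```

Call:
apply_moves:
  increments:
    - [0, 20, 0, 0, 0, 0, -1]
    - [0, 0, 0, 0, 0, 0, -1]
    - [0, 0, 0, 0, 0, 0, -1]

```text
time_s: 10.2
ee_pos: [0.4659, 0.3195, 0.3178]
ee_rot: [[0.94, -0.006, -0.342], [0.342, -0.003, 0.94], [-0.006, -1.0, -0.001]]
force: [-0.3, 0.3, -0.1]
grip_width: 0.0853
```

```bash
cat > heads.py <<'E'
from h import *
np.set_printoptions(precision=4,suppress=True)
s=get_state();d=get_image("wrist");T=cam(d,s);print(s["ee_pos"],s["ee_rot"][:,0])
for r in cut_out("wrist","punch_a"):
    m=r["region"].astype(np.uint8)
    if m.sum()<80: continue
    # dark pixels of mask = head
    g=cv2.cvtColor(d["image"],cv2.COLOR_RGB2GRAY);h=(m>0)&(g<95)
    ys,xs=np.nonzero(h);c=[xs.mean(),ys.mean()]if len(xs) else r["uv"]
    P=toplane(d,T,[c],.098)[0];e=(P-s["ee_pos"])@s["ee_rot"]
    print(np.round(c),len(xs),P[:2],"tool dx,dz mm",e[[0,2]]*1000,round(r["confidence"],2))
for r in landmark_of("wrist","punch_a"):
    P=toplane(d,T,r["uv"],.016)[0];e=(P-s["ee_pos"])@s["ee_rot"];print("base",P[:2],e[[0,2]]*1000,round(r["confidence"],2))
E
python3 heads.py
```

```text
[0.4659 0.3195 0.3178] [ 0.9397  0.342  -0.0062]
[274. 305.] 537 [0.5113 0.3344] tool dx,dz mm [49.1696 -1.4697] 0.88
[386.  18.] 1717 [0.323  0.3304] tool dx,dz mm [-129.2155   59.2213] 0.76
[268. 350.] 465 [0.5494 0.3431] tool dx,dz mm [87.9157 -6.2958] 0.62
[270. 246.] 1775 [0.4697 0.3158] tool dx,dz mm [ 3.6991 -4.6648] 0.6
[267.   2.] 96 [0.338  0.2674] tool dx,dz mm [-136.6137   -5.1151] 0.47
base [0.4677 0.3162] [ 2.4424 -3.503 ] 0.88
base [0.5202 0.3379] [59.2146 -1.1024] 0.74
base [0.5785 0.3558] [120.1664  -4.2162] 0.72
base [0.2978 0.3397] [-149.1525   76.6861] 0.59
```

Call:
apply_moves:
  increments:
    - [3, 15, -4, 0, 0, 0, -1]
    - [0, 25, 0, 0, 0, 0, -1]
    - [0, 25, 0, 0, 0, 0, -1]
    - [0, 15, 0, 0, 0, 0, -1]
    - [0, 10, 0, 0, 0, 0, -1]
    - [0, 0, 0, 0, 0, 0, -1]
    - [0, 0, 0, 0, 0, 0, 1]
    - [0, 0, 0, 0, 0, 0, 1]

```text
time_s: 11.02
ee_pos: [0.472, 0.3171, 0.2323]
ee_rot: [[0.94, 0.003, -0.341], [0.341, 0.001, 0.94], [0.003, -1.0, 0.0]]
force: [0.0, -0.6, 0.3]
grip_width: 0.0645
```

Call:
apply_moves:
  increments:
    - [0, 0, 0, 0, 0, 0, 1]
    - [0, 0, 0, 0, 0, 0, 1]
    - [0, 0, 0, 0, 0, 0, 1]
    - [0, 0, 0, 0, 0, 0, 1]
    - [0, 0, 0, 0, 0, 0, 1]
    - [0, 0, 0, 0, 0, 0, 1]

```text
time_s: 11.52
ee_pos: [0.4716, 0.3174, 0.2323]
ee_rot: [[0.94, 0.002, -0.341], [0.341, 0.001, 0.94], [0.002, -1.0, 0.0]]
force: [-1.1, -0.5, 5.9]
grip_width: 0.0294
```

Call:
apply_moves:
  increments:
    - [0, -15, 0, 0, 0, 0, 1]
    - [0, -25, 0, 0, 0, 0, 1]
    - [0, -30, 0, 0, 0, 0, 1]
    - [0, -35, 0, 0, 0, 0, 1]
    - [0, 0, 0, 0, 0, 0, 1]

```text
time_s: 11.93
ee_pos: [0.4727, 0.3179, 0.3431]
ee_rot: [[0.94, 0.012, -0.342], [0.341, 0.005, 0.94], [0.013, -1.0, 0.001]]
force: [1.8, 0.5, 0.0]
grip_width: 0.0292
```

Call:
apply_moves:
  increments:
    - [0, 0, -36, 0, 0, 0, 1]
    - [0, 0, -36, 0, 0, 0, 1]
    - [0, 0, -36, 0, 0, 0, 1]
    - [0, 0, -36, 0, 0, 0, 1]
    - [0, 0, -36, 0, 0, 0, 1]
    - [0, 0, -36, 0, 0, 0, 1]
    - [-1, 0, -36, 0, 0, 0, 1]
    - [-1, 20, -5, 0, 0, 0, 1]

```text
time_s: 12.6
ee_pos: [0.5597, 0.0703, 0.3192]
ee_rot: [[0.941, 0.009, -0.337], [0.337, -0.003, 0.941], [0.008, -1.0, -0.006]]
force: [1.9, 0.5, -1.5]
grip_width: 0.0297
```

Call:
apply_moves:
  increments:
    - [0, 20, 0, 0, 0, 0, 1]
    - [0, 0, 0, 0, 0, 0, 1]
    - [0, 0, 0, 0, 0, 0, 1]
    - [0, 0, 0, 0, 0, 0, 1]

```text
time_s: 12.93
ee_pos: [0.5569, 0.0752, 0.2958]
ee_rot: [[0.94, -0.0, -0.342], [0.342, -0.0, 0.94], [-0.0, -1.0, 0.0]]
force: [-0.3, 0.2, -2.3]
grip_width: 0.0292
```

```bash
python3 - <<'E'
from h import *
s=get_state();d=get_image("wrist");T=cam(d,s);p=s["ee_pos"];R=s["ee_rot"]
print(p,s["grip_width"],proj(d,T,[[.5,.0657,.034],[.556,.0745,.034]]), proj(d,T,p+R@np.array([-.002,.155+.061,0])))
cv2.imwrite("pics/w6.png",d["image"][:,:,::-1])
E
```

```text
[0.55685452 0.07519326 0.29581918] 0.02917706126073244 [[290.58868304 148.45034249]
 [275.97282784 219.80598813]] [[276.52823706 240.47348001]]
```

View pics/w6.png

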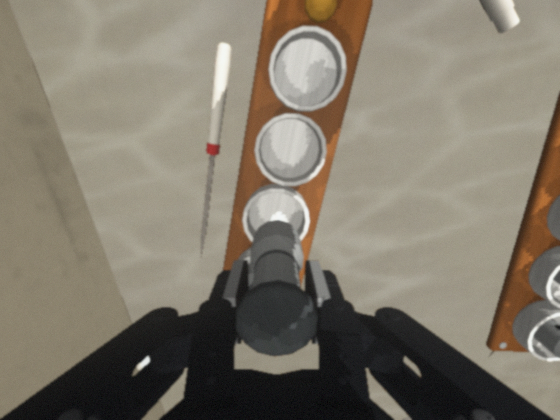

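Rims at (277,217) and (291,149) match the predictions, so I lower and release.

Call:
apply_moves:
  increments:
    - [0, 15, 0, 0, 0, 0, 1]
    - [0, 15, 0, 0, 0, 0, 1]
    - [0, 13, 0, 0, 0, 0, 1]
    - [0, 10, 0, 0, 0, 0, 1]
    - [0, 6, 0, 0, 0, 0, 1]
    - [0, 3, 0, 0, 0, 0, 1]
    - [0, 0, 0, 0, 0, 0, 1]
    - [0, 0, 0, 0, 0, 0, 1]

```text
time_s: 13.65
ee_pos: [0.5572, 0.0748, 0.2342]
ee_rot: [[0.94, 0.001, -0.341], [0.341, -0.0, 0.94], [0.001, -1.0, -0.0]]
force: [0.4, 0.4, -2.1]
grip_width: 0.0293
```

Call:
apply_moves:
  increments:
    - [0, 1, 0, 0, 0, 0, 1]
    - [0, 0, 0, 0, 0, 0, 1]
    - [0, 0, 0, 0, 0, 0, 0.3]
    - [0, 0, 0, 0, 0, 0, 0]
    - [0, 0, 0, 0, 0, 0, -0.5]
    - [0, 0, 0, 0, 0, 0, -1]
    - [0, 0, 0, 0, 0, 0, -1]
    - [0, 0, 0, 0, 0, 0, -1]

```text
time_s: 14.32
ee_pos: [0.5571, 0.0748, 0.233]
ee_rot: [[0.94, 0.001, -0.341], [0.341, -0.0, 0.94], [0.001, -1.0, -0.0]]
force: [-0.2, 0.0, -0.5]
grip_width: 0.0855
```

Call:
apply_moves:
  increments:
    - [0, 0, 0, 0, 0, 0, -1]
    - [0, 0, 0, 0, 0, 0, -1]
    - [0, -20, 0, 0, 0, 0, -1]
    - [0, -30, 0, 0, 0, 0, -1]
    - [0, -30, 0, 0, 0, 0, -1]
    - [0, -30, 0, 0, 0, 0, -1]
    - [0, 0, 0, 0, 0, 0, -1]

```text
time_s: 14.9
ee_pos: [0.5588, 0.0748, 0.3504]
ee_rot: [[0.94, 0.013, -0.341], [0.341, -0.001, 0.94], [0.012, -1.0, -0.005]]
force: [1.3, -0.5, 1.7]
grip_width: 0.0855
```

Call:
apply_moves:
  increments:
    - [6.5, 0, 32.5, 0, 0, 0, -1]
    - [6.5, 0, 32.5, 0, 0, 0, -1]
    - [6.5, 0, 32.5, 0, 0, 0, -1]
    - [6.5, 0, 32.5, 0, 0, 0, -1]
    - [6.5, 0, 32.5, 0, 0, 0, -1]
    - [6.5, 0, 32.5, 0, 0, 0, -1]
    - [6.5, 0, 32.5, 0, 0, 0, -1]
    - [6.5, 0, 32.5, 0, 0, 0, -1]

```text
time_s: 15.57
ee_pos: [0.5165, 0.3385, 0.3422]
ee_rot: [[0.94, -0.0, -0.341], [0.341, -0.0, 0.94], [-0.0, -1.0, -0.0]]
force: [-0.0, -0.9, 0.1]
grip_width: 0.0853
```

Call:
apply_moves:
  increments:
    - [0, 20, 0, 0, 0, 0, -1]
    - [0, 0, 0, 0, 0, 0, -1]
    - [0, 0, 0, 0, 0, 0, -1]

```text
time_s: 15.82
ee_pos: [0.5164, 0.3369, 0.3208]
ee_rot: [[0.94, -0.004, -0.342], [0.342, -0.002, 0.94], [-0.004, -1.0, -0.001]]
force: [-0.0, -1.2, -0.3]
grip_width: 0.0851
```

```bash
python3 heads.py; python3 - <<'E'
from h import *
e=get_image("side");b=e["image"][150:300,150:350,::-1]
cv2.imwrite("pics/s7.png",cv2.resize(b,None,fx=3,fy=3))
E
```

```text
[0.5164 0.3369 0.3208] [ 0.9397  0.3419 -0.0043]
[276. 239.] 515 [0.5153 0.336 ] tool dx,dz mm [-0.3789 -0.2752] 0.83
[271. 304.] 941 [0.5638 0.3498] tool dx,dz mm [49.9615 -3.9402] 0.77
base [0.5185 0.3381] [3.7138 0.5709] 0.87
base [0.5763 0.3541] [63.5154 -4.0975] 0.56
```

View pics/s7.png

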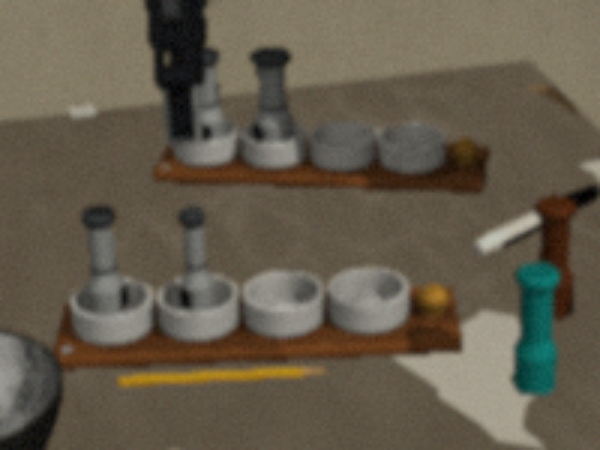

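In the crop, two punches stand upright in the new rack at (205,110) and (270,110), and two thin ones remain at (192,250) and (100,250). Now punch 3.

Call:
apply_moves:
  increments:
    - [0, 15, 0, 0, 0, 0, -1]
    - [0, 25, 0, 0, 0, 0, -1]
    - [0, 25, 0, 0, 0, 0, -1]
    - [0, 17, 0, 0, 0, 0, -1]
    - [0, 10, 0, 0, 0, 0, -1]
    - [0, 0, 0, 0, 0, 0, -1]
    - [0, 0, 0, 0, 0, 0, 1]
    - [0, 0, 0, 0, 0, 0, 1]

```text
time_s: 16.68
ee_pos: [0.518, 0.337, 0.2326]
ee_rot: [[0.94, 0.003, -0.341], [0.341, 0.001, 0.94], [0.003, -1.0, 0.0]]
force: [-0.1, 0.4, 0.6]
grip_width: 0.0634
```

Call:
apply_moves:
  increments:
    - [0, 0, 0, 0, 0, 0, 1]
    - [0, 0, 0, 0, 0, 0, 1]
    - [0, 0, 0, 0, 0, 0, 1]
    - [0, 0, 0, 0, 0, 0, 1]
    - [0, 0, 0, 0, 0, 0, 1]
    - [0, 0, 0, 0, 0, 0, 1]
    - [0, 0, 0, 0, 0, 0, 1]

```text
time_s: 17.27
ee_pos: [0.5174, 0.3372, 0.2316]
ee_rot: [[0.94, 0.001, -0.341], [0.341, 0.001, 0.94], [0.002, -1.0, 0.0]]
force: [-0.0, 0.6, 3.6]
grip_width: 0.0158
```

Call:
apply_moves:
  increments:
    - [0, -15, 0, 0, 0, 0, 1]
    - [0, -25, 0, 0, 0, 0, 1]
    - [0, -30, 0, 0, 0, 0, 1]
    - [0, -35, 0, 0, 0, 0, 1]
    - [0, 0, 0, 0, 0, 0, 1]

```text
time_s: 17.68
ee_pos: [0.5187, 0.3378, 0.3435]
ee_rot: [[0.94, 0.012, -0.341], [0.341, 0.005, 0.94], [0.013, -1.0, 0.001]]
force: [1.4, 0.9, 0.0]
grip_width: 0.015
```

Call:
apply_moves:
  increments:
    - [-13.5, 0, -31, 0, 0, 0, 1]
    - [-13.5, 0, -31, 0, 0, 0, 1]
    - [-13.5, 0, -31, 0, 0, 0, 1]
    - [-13.5, 0, -31, 0, 0, 0, 1]
    - [-13.5, 0, -31, 0, 0, 0, 1]
    - [-13.5, 0, -31, 0, 0, 0, 1]
    - [-13.5, 0, -31, 0, 0, 0, 1]
    - [-14.5, 0, -32, 0, 0, 0, 1]

```text
time_s: 18.35
ee_pos: [0.4988, 0.0643, 0.3347]
ee_rot: [[0.94, -0.001, -0.342], [0.342, 0.0, 0.94], [-0.001, -1.0, 0.001]]
force: [1.0, -0.6, -0.4]
grip_width: 0.0153
```

Call:
apply_moves:
  increments:
    - [0, 20, 0, 0, 0, 0, 1]
    - [0, 20, 0, 0, 0, 0, 1]
    - [0, 0, 0, 0, 0, 0, 1]
    - [0, 0, 0, 0, 0, 0, 1]
    - [0, 0, 0, 0, 0, 0, 1]

```text
time_s: 18.77
ee_pos: [0.4997, 0.066, 0.296]
ee_rot: [[0.94, -0.0, -0.342], [0.342, 0.0, 0.94], [-0.0, -1.0, 0.0]]
force: [-0.1, 0.7, -0.7]
grip_width: 0.0154
```

```bash
python3 - <<'E'
from h import *
s=get_state();d=get_image("wrist");T=cam(d,s);p=s["ee_pos"];R=s["ee_rot"]
print(p,s["grip_width"],proj(d,T,[[.445,.057,.034],[.5,.0657,.034]]), proj(d,T,p+R@np.array([0,.155+.061,0])))
cv2.imwrite("pics/w8.png",d["image"][:,:,::-1])
E
```

```text
[0.49969791 0.06595946 0.29595094] 0.015375274033166337 [[290.22126579 151.41649021]
 [275.9986293  221.17936104]] [[276.5295225  243.31449124]]
```

View pics/w8.png

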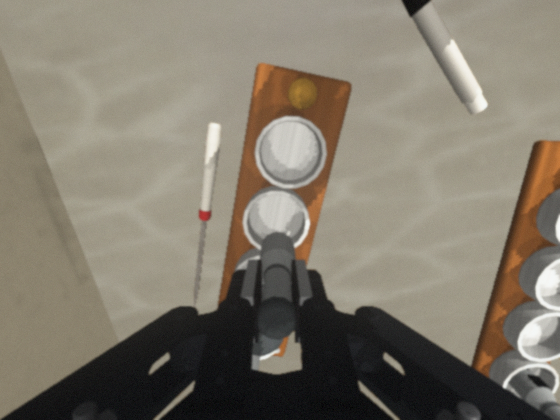

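Rims at (277,219) and (291,152) match the predictions, so I lower punch 3.

Call:
apply_moves:
  increments:
    - [0, 15, 0, 0, 0, 0, 1]
    - [0, 15, 0, 0, 0, 0, 1]
    - [0, 13, 0, 0, 0, 0, 1]
    - [0, 10, 0, 0, 0, 0, 1]
    - [0, 6, 0, 0, 0, 0, 1]
    - [0, 4, 0, 0, 0, 0, 1]
    - [0, 0, 0, 0, 0, 0, 1]
    - [0, 0, 0, 0, 0, 0, 1]

```text
time_s: 19.48
ee_pos: [0.4999, 0.0658, 0.2332]
ee_rot: [[0.94, 0.001, -0.341], [0.341, -0.0, 0.94], [0.001, -1.0, -0.0]]
force: [-0.9, -0.3, -0.7]
grip_width: 0.0152
```

Call:
apply_moves:
  increments:
    - [0, 1, 0, 0, 0, 0, 1]
    - [0, 0, 0, 0, 0, 0, 1]
    - [0, 0, 0, 0, 0, 0, 0.5]
    - [0, 0, 0, 0, 0, 0, 0]
    - [0, 0, 0, 0, 0, 0, -0.5]
    - [0, 0, 0, 0, 0, 0, -1]
    - [0, 0, 0, 0, 0, 0, -1]
    - [0, 0, 0, 0, 0, 0, -1]

```text
time_s: 20.15
ee_pos: [0.4996, 0.0656, 0.2318]
ee_rot: [[0.94, 0.0, -0.341], [0.341, -0.0, 0.94], [0.0, -1.0, -0.0]]
force: [-0.7, -0.4, -0.3]
grip_width: 0.0803
```

Call:
apply_moves:
  increments:
    - [0, 0, 0, 0, 0, 0, -1]
    - [0, 0, 0, 0, 0, 0, -1]
    - [0, -20, 0, 0, 0, 0, -1]
    - [0, -30, 0, 0, 0, 0, -1]
    - [0, -30, 0, 0, 0, 0, -1]
    - [0, -30, 0, 0, 0, 0, -1]
    - [0, 0, 0, 0, 0, 0, -1]

```text
time_s: 20.73
ee_pos: [0.5015, 0.0657, 0.3489]
ee_rot: [[0.94, 0.013, -0.341], [0.341, -0.001, 0.94], [0.012, -1.0, -0.005]]
force: [1.3, 0.1, 0.8]
grip_width: 0.085
```

Call:
apply_moves:
  increments:
    - [20.5, 0, 30.5, 0, 0, 0, -1]
    - [20.5, 0, 30.5, 0, 0, 0, -1]
    - [20.5, 0, 30.5, 0, 0, 0, -1]
    - [20.5, 0, 30.5, 0, 0, 0, -1]
    - [20.5, 0, 30.5, 0, 0, 0, -1]
    - [20.5, 0, 30.5, 0, 0, 0, -1]
    - [20.5, 0, 30.5, 0, 0, 0, -1]
    - [20.5, 0, 30.5, 0, 0, 0, -1]

```text
time_s: 21.4
ee_pos: [0.5705, 0.3529, 0.3409]
ee_rot: [[0.94, -0.001, -0.341], [0.341, -0.0, 0.94], [-0.001, -1.0, -0.0]]
force: [0.6, 0.0, -0.0]
grip_width: 0.0852
```

Call:
apply_moves:
  increments:
    - [0, 20, 0, 0, 0, 0, -1]
    - [0, 0, 0, 0, 0, 0, -1]
    - [0, 0, 0, 0, 0, 0, -1]

```text
time_s: 21.65
ee_pos: [0.5698, 0.3509, 0.3192]
ee_rot: [[0.94, -0.005, -0.342], [0.342, -0.002, 0.94], [-0.005, -1.0, -0.001]]
force: [1.0, -0.1, -0.3]
grip_width: 0.0856
```

```bash
python3 heads.py; python3 - <<'E'
from h import *
e=get_image("side");b=e["image"][150:300,150:350,::-1]
cv2.imwrite("pics/s9.png",cv2.resize(b,None,fx=3,fy=3))
E
```

```text
[0.5698 0.3509 0.3192] [ 0.9398  0.3417 -0.0052]
[283.  37.] 98 [0.4542 0.3127] tool dx,dz mm [-120.4616    3.7366] 0.64
[278. 243.] 911 [0.5704 0.3521] tool dx,dz mm [2.119  1.0173] 0.57
base [0.576  0.3534] [8.2923 0.3796] 0.73
base [0.5206 0.337 ] [-49.3815   3.8998] 0.72
```

View pics/s9.png

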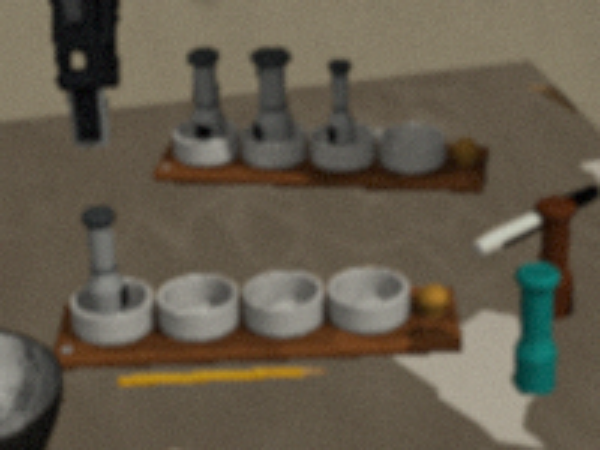

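In the crop, three punches stand upright in the new rack and only the knob-nearest cup is empty. The last punch is at (100,255), so I grip it.

Call:
apply_moves:
  increments:
    - [2, 15, 0, 0, 0, 0, -1]
    - [0, 25, 0, 0, 0, 0, -1]
    - [0, 25, 0, 0, 0, 0, -1]
    - [0, 16, 0, 0, 0, 0, -1]
    - [0, 10, 0, 0, 0, 0, -1]
    - [0, 0, 0, 0, 0, 0, -1]
    - [0, 0, 0, 0, 0, 0, 1]
    - [0, 0, 0, 0, 0, 0, 1]

```text
time_s: 22.52
ee_pos: [0.5731, 0.3518, 0.2323]
ee_rot: [[0.94, 0.003, -0.341], [0.341, 0.001, 0.94], [0.003, -1.0, 0.0]]
force: [0.2, -0.6, 0.1]
grip_width: 0.0639
```

Call:
apply_moves:
  increments:
    - [0, 0, 0, 0, 0, 0, 1]
    - [0, 0, 0, 0, 0, 0, 1]
    - [0, 0, 0, 0, 0, 0, 1]
    - [0, 0, 0, 0, 0, 0, 1]
    - [0, 0, 0, 0, 0, 0, 1]
    - [0, 0, 0, 0, 0, 0, 1]
    - [0, 0, 0, 0, 0, 0, 1]

```text
time_s: 23.1
ee_pos: [0.5728, 0.3519, 0.2319]
ee_rot: [[0.94, 0.002, -0.341], [0.341, 0.001, 0.94], [0.002, -1.0, 0.0]]
force: [0.6, -0.3, 5.4]
grip_width: 0.0204
```

Call:
apply_moves:
  increments:
    - [0, -15, 0, 0, 0, 0, 1]
    - [0, -25, 0, 0, 0, 0, 1]
    - [0, -30, 0, 0, 0, 0, 1]
    - [0, -35, 0, 0, 0, 0, 1]
    - [0, 0, 0, 0, 0, 0, 1]

```text
time_s: 23.52
ee_pos: [0.5738, 0.3524, 0.3448]
ee_rot: [[0.94, 0.012, -0.341], [0.341, 0.005, 0.94], [0.013, -1.0, 0.001]]
force: [1.6, 1.2, 0.4]
grip_width: 0.02
```

Call:
apply_moves:
  increments:
    - [-24.5, 0, -26, 0, 0, 0, 1]
    - [-24.5, 0, -26, 0, 0, 0, 1]
    - [-24.5, 0, -26, 0, 0, 0, 1]
    - [-24.5, 0, -26, 0, 0, 0, 1]
    - [-24.5, 0, -26, 0, 0, 0, 1]
    - [-24.5, 0, -26, 0, 0, 0, 1]
    - [-24.5, 0, -26, 0, 0, 0, 1]
    - [-24.5, 0, -26, 0, 0, 0, 1]

```text
time_s: 24.18
ee_pos: [0.4576, 0.088, 0.3351]
ee_rot: [[0.94, -0.001, -0.342], [0.342, -0.0, 0.94], [-0.001, -1.0, 0.0]]
force: [0.9, -0.1, -1.4]
grip_width: 0.0197
```

Call:
apply_moves:
  increments:
    - [-25, 0, -26, 0, 0, 0, 1]
    - [0, 20, 0, 0, 0, 0, 1]
    - [0, 20, 0, 0, 0, 0, 1]
    - [0, 0, 0, 0, 0, 0, 1]
    - [0, 0, 0, 0, 0, 0, 1]
    - [0, 0, 0, 0, 0, 0, 1]

```text
time_s: 24.68
ee_pos: [0.4447, 0.0565, 0.2963]
ee_rot: [[0.94, 0.0, -0.342], [0.342, -0.0, 0.94], [0.0, -1.0, -0.0]]
force: [-0.4, 0.1, -1.1]
grip_width: 0.0199
```

```bash
python3 - <<'E'
from h import *
s=get_state();d=get_image("wrist");T=cam(d,s);p=s["ee_pos"];R=s["ee_rot"]
print(p,s["grip_width"],proj(d,T,[[.445,.057,.034]]), proj(d,T,p+R@np.array([0,.155+.061,0])))
cv2.imwrite("pics/w10.png",d["image"][:,:,::-1])
E
```

```text
[0.44468166 0.05652081 0.2962999 ] 0.019897078460891775 [[276.92002771 221.25127203]] [[276.52947395 243.31479333]]
```

View pics/w10.png

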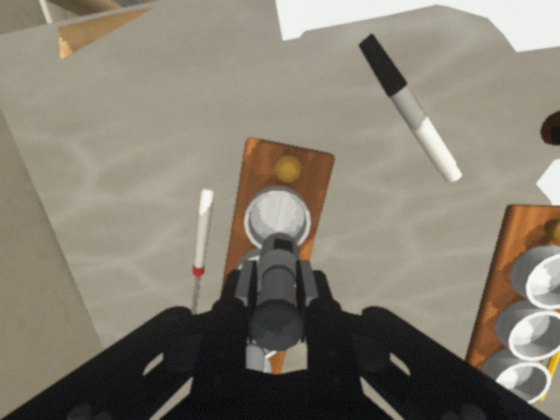

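The knob-nearest rim at (278,219) matches the prediction (277,221), so I lower the last punch.

Call:
apply_moves:
  increments:
    - [0, 15, 0, 0, 0, 0, 1]
    - [0, 15, 0, 0, 0, 0, 1]
    - [0, 13, 0, 0, 0, 0, 1]
    - [0, 10, 0, 0, 0, 0, 1]
    - [0, 6, 0, 0, 0, 0, 1]
    - [0, 4, 0, 0, 0, 0, 1]
    - [0, 0, 0, 0, 0, 0, 1]
    - [0, 0, 0, 0, 0, 0, 1]

```text
time_s: 25.4
ee_pos: [0.4448, 0.0564, 0.2332]
ee_rot: [[0.94, 0.001, -0.341], [0.341, -0.0, 0.94], [0.001, -1.0, -0.0]]
force: [-0.3, 0.5, -0.2]
grip_width: 0.0203
```

Call:
apply_moves:
  increments:
    - [0, 1, 0, 0, 0, 0, 1]
    - [0, 0, 0, 0, 0, 0, 1]
    - [0, 0, 0, 0, 0, 0, 0.4]
    - [0, 0, 0, 0, 0, 0, 0]
    - [0, 0, 0, 0, 0, 0, -0.5]
    - [0, 0, 0, 0, 0, 0, -1]
    - [0, 0, 0, 0, 0, 0, -1]
    - [0, 0, 0, 0, 0, 0, -1]

```text
time_s: 26.07
ee_pos: [0.4445, 0.0563, 0.2318]
ee_rot: [[0.94, 0.0, -0.341], [0.341, -0.0, 0.94], [0.0, -1.0, -0.0]]
force: [-0.1, 0.5, -0.9]
grip_width: 0.0835
```

Call:
apply_moves:
  increments:
    - [0, 0, 0, 0, 0, 0, -1]
    - [0, 0, 0, 0, 0, 0, -1]
    - [0, -20, 0, 0, 0, 0, -1]
    - [0, -30, 0, 0, 0, 0, -1]
    - [0, -30, 0, 0, 0, 0, -1]
    - [0, -30, 0, 0, 0, 0, -1]
    - [0, -30, 0, 0, 0, 0, -1]
    - [0, 0, 0, 0, 0, 0, -1]

```text
time_s: 26.73
ee_pos: [0.4461, 0.0562, 0.3788]
ee_rot: [[0.94, 0.013, -0.341], [0.341, -0.001, 0.94], [0.012, -1.0, -0.006]]
force: [0.7, -0.1, 0.9]
grip_width: 0.0856
```

Call:
apply_moves:
  increments:
    - [0, 0, 25, 0, 0, 0, -1]
    - [0, 0, 25, 0, 0, 0, -1]
    - [0, 0, 25, 0, 0, 0, -1]
    - [0, 0, 25, 0, 0, 0, -1]
    - [0, 0, 25, 0, 0, 0, -1]
    - [0, 0, 0, 0, 0, 0, -1]
    - [0, 0, 0, 0, 0, 0, -1]
    - [0, 0, 0, 0, 0, 0, -1]

```text
time_s: 27.4
ee_pos: [0.4019, 0.1736, 0.3714]
ee_rot: [[0.94, -0.0, -0.342], [0.342, -0.001, 0.94], [-0.0, -1.0, -0.0]]
force: [-0.0, 0.3, -0.2]
grip_width: 0.0855
```

```bash
python3 - <<'E'
from h import *
s=get_state();d=get_image("wrist");print(s["ee_pos"],s["time_s"])
e=get_image("side")
a=cv2.resize(d["image"][:,:,::-1],(400,300))
b=cv2.resize(e["image"][150:300,150:350,::-1],(400,300))
cv2.imwrite("pics/f.png",np.hstack([a,b]))
E
```

```text
[0.40187778 0.17359769 0.37143066] 27.4
```

View pics/f.png

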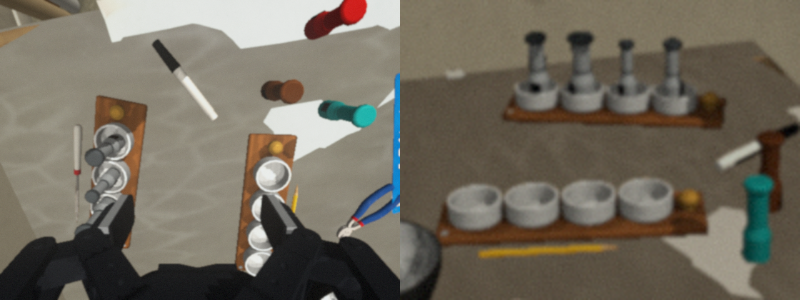

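All four stand upright in the new rack. From the knob they are b, a, d, c, and the old rack, from its knob, was c, d, a, b. The old cups are empty and the look-alikes are untouched.

```bash
python3 -c "
from plant import *
print(sign_off())"
```

```text
the job is handed in; nothing more can be done
None
```

All four punches now stand in the empty rack in reverse order, and I handed the job in at about 27 s on the robot's clock, against the 112 s limit. From the full rack's brass knob they stood c, d, a, b; from the other rack's knob they now stand b, a, d, c.

- **Final check:** the last side and wrist pictures show all four upright in their cups and the old cups empty. The gripper is open and clear of everything. The brown, red and turquoise look-alikes were not touched.
- **Forces:** the readings I saw after each move stayed under about 7 N, well below the limits.
- **What disagreed:** my first estimates of the new rack's position, from the cameras at a distance, were 5 to 9 mm off. I corrected that from a close wrist picture before setting down the first punch, and the later cups matched to within a few pixels. The gripper opening read about 4–6 mm wider than the punch on the two thick ones, about 3 mm on b and about 1 mm on a. I told the punches apart by relative thickness, and the order does not depend on those readings.

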